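# Power up the analyser and start its run from the desk keypad

## Task

Start a run on the analyser: push the raised end of the rocker on the power module fully down so that it stays on, then press the square key on the keypad fully down so that it stays in, then press the long bar key all the way down, hold it there for a good second and let it come up again. Press no key out of turn and never the round key; do not pick up or shift the keypad, and leave the glassware and small things around and on it where they are.

Things in the scene. Friction and masses are not known exactly. Their poses are not given: they have to be found in the camera images.
- power_box: Cream power module fixed to the bench, 130 (x) x 95 (y) x 44 mm high; a black paddle rocker sits in an aluminium frame in the middle of its top. Origin: centre of its underside; x points to the far side where the rocker's raised end is, z up.
- rocker (a joint): Tilt of the black paddle rocker (rad), 62 mm long along the module's x, 36 mm wide, pivoting about the module's y axis in the middle of the module, 40 mm above the bench. 0 = off, far (+x) end raised; 0.44 = on, far end fully down at its stop. It stays where it is left. 2 to 4 N on the raised end moves it.
- rocker_high_end (a point): Point on the top surface of the rocker's ribbed, far (+x) half, 18 mm from the pivot: the place to press. About 59 mm above the bench when off; it goes down about 10 mm to the stop and moves with the rocker. The end of the paddle is 12 mm farther out.
- keypad: Loose dark desk keypad on rubber feet, 150 (x) x 170 (y) x 34 mm high, about 0.9 kg. Origin: centre of its underside; z up, x to its back, where its screen is. On top: the square key at left (+y), the round key at right (-y), the long bar key along the front (-x) edge. All keys are the same white plastic and stand 10 mm above the keypad's top when up, 4 mm when fully pressed.
- square_key (a joint): Travel of the square key (m): 0 up, 0.006 fully down. It latches by friction: it stays down where it is left. About 2.5 N moves it.
- square_key_top (a point): Centre of the top face of the square key (26 x 26 mm), 44 mm above the keypad's underside when up; it moves with the key. On the keypad at x -5, y +45 mm.
- bar_key (a joint): Travel of the long bar key (m): 0 up, 0.006 fully down. Spring return; it takes 1.2 N to start and 3.6 N to hold fully down.
- bar_key_top (a point): Centre of the top face of the bar key (22 x 98 mm, long along y), 44 mm above the keypad's underside when up; it moves with the key. On the keypad at x -52, y 0 mm.
- round_key (a joint): Travel of the round key (m), 26 mm diameter: 0 up, 0.006 fully down, spring return. This is the one to leave alone.
- round_key_top (a point): Centre of the top face of the round key, on the keypad at x -5, y -45 mm.
- vial: Bystander: clear stoppered sample vial, 28 mm diameter, 60 mm tall, standing on the bench between the two units. Origin: centre of its underside.
- jar: Bystander: amber screw-top jar, 52 mm diameter, 70 mm tall, standing behind the keypad. Origin: centre of its underside.
- weight: Bystander: brass calibration weight, 20 mm diameter, 28 mm tall, standing on the keypad's top at the back left corner. Origin: centre of its underside.
- beaker: Bystander: clear glass beaker, 60 mm diameter, 70 mm tall, standing behind the power module. Origin: centre of its underside.
- stopper: Bystander: black rubber stopper, 30 mm diameter, 26 mm tall, standing in front of the keypad. Origin: centre of its underside.
- spatula: Bystander: thin steel lab spatula, 137 mm long, 4 mm thick, lying in front of the power module. Origin: on its underside, about midway along.
Not all that is in view belongs to the job. What is shaped like the keypad but turquoise is not meant.

How it is judged:
By the outcome, as a careful person would: the job done as asked, in the order asked, and still so for the second after the job is handed in, with the robot touching nothing.
It also fails if it takes over 51 s, if anything falls off the work surface, if the arm or the gripper's body presses on something with over 40 N, if the wrist force passes 120 N, or if a joint passes its speed limit or range.

## Robot

A 6-joint arm with a two-finger parallel gripper is mounted at the origin on the work surface. World frame = base frame: x ahead of the robot, y to its left, z up, the work surface at z = 0. Lengths are in m, angles in rad, forces in N, time in s.
With the tool pointing down it reaches from about 0.35 to 0.775 m from the base axis. Payload 5.5 kg.
Tool frame: the origin (TCP) lies between the finger pads; the fingertips stand 22 mm ahead of it and the grasp point (between the pads) lies 3 mm ahead of it; z points along the fingers, y is the line along which they close (so a half turn about z gives the same grasp; the last joint's range is limited). The gripper opens to 85 mm and grips with 20 to 120 N. Pads are 22 mm wide; open, the fingers measure 114 mm over their backs; the gripper's body (76 mm by 85 mm) begins 54 mm behind the grasp point. The pads swing forward as they close: fully open they stand 13 mm farther back than shut.
Start: joints at [-0.14, 0.313, 0.046, 1.304, 0, 1.431], TCP at [0.575, -0, 0.253] pointing down, gripper open.
Joint ranges: [-2.76, 2.76], [-0.86, 1.69], [-1.03, 1.26], [-2.2, 2.34], [-1.47, 1.5], [-3.14, 3.14]. Speed limits (rad/s): [2.57, 2.57, 3.14, 3.14, 3.14, 3.14].

## Interface

Orientations are given as a rotation vector (axis times angle).
In Python, from plant import r gives the robot as it stands.
- The arm moves only by the tool arm_command, never from a script. Its argument "commands" is a list of rows, each an object with "linear": the shift along the tool's x, y, z in mm, a list of three; "twist": the turn, a rotation vector about the tool's x, y, z in rad, a list of three; "gripper": the closure, from 0 (fully open) to 1 (shut). A call has 1 to 12 rows; each row is the pose to reach, as a shift and turn from the pose commanded when the call began, along the tool's axes at that moment; what a row does not reach only later rows make up. A row lasts 1/12 s, in which the tool goes at most 41.7 mm and 7.16 degrees, less where a joint would pass 70% of its speed; a pose out of reach is approached as far as the arm can. A call with a gripper value outside its range is refused whole. The fingers move at their own pace and stop on an object; the grip force is fixed at half the most. Time passes only in rows, so rows that repeat a pose let the fingers close. It gives the time, the measured TCP pose, the force, the opening and the grip force at its end, in the units of the state.
- r.sense(): the state, without advancing time (a new reading comes with each control period).
- r.capture(name): name is "scene" or "side" or "wrist"; returns a dict with "frame" (480x640x3 uint8, blue, green, red), "depth" (480x640 float32, m along the optical axis (not along the pixel's ray), 0 where there is no reading), "K" (3x3 intrinsics, pixels), "k1" (the pictures are not rectified: a ray, as slopes to the right and down, at radius r is drawn at 1 + k1 r^2 times it, then the intrinsics apply), "world_from_camera" (4x4, takes a point from camera to world coordinates); the wrist camera has in their place "hand_eye" (4x4, takes a point from camera to tool coordinates, whose origin is the TCP and whose axes are the flange's). Camera axes: x right, y down, z forward; pixel columns grow to the right and rows downward; lengths in m; the calibration is good to about 2 mm. A picture is of the moment at which its call begins: read the wrist's pose just before it.
- r.hand_in(): hands the job in; it is judged then, once.
Trained networks look in the newest picture that a camera, given by its name, has taken for a name from the list of things; names that differ only in an ending like _2 or _b are one class to them, and where a whole thing is asked for, a point or a joint stands for the part that bears it (a point fixed in the world has none). Each returns a list of dicts, best first, with "conf" (0 to 1); they miss things now and then, are a little off and sometimes report something else, mostly with a low value. They report only what shows in the picture. A call takes as long as a camera call. They do not tell look-alikes from the thing itself.
- r.spot_in(camera, name): "position" ([column, row] in pixels, amid what is visible of it).
- r.regions_of(camera, name): "pixels" (480x640 bool, what is visible of it) and "position" ([column, row] in pixels, amid what is visible of it).
- r.mark_of(camera, name): "position" ([column, row] in pixels: a listed point, or the origin of a listed thing).
The state is a dict: "time": time; "qpos": joint angles; "qvel": joint speeds; "tau": joint torques, N m; "eef_pos": TCP position; "ee_rot": TCP orientation; "contact_force": force on the tool from outside, world axes, zero at the start; "moment": the same for the moment, N m; "width": finger opening in m; "gripper_force": force on a finger pad.
Only numpy, scipy, OpenCV 4.12 (cv2) and the standard library are available. Lean on these libraries where they do the work, as an engineer would, in place of code of your own. Each camera call takes 0.05 s, during which the arm holds its last target. There are 200 camera calls.

## Working session

There is one attempt and no reset: what is moved stays moved. The work goes in short steps, Python scripts to look and compute and a tool call to move; the robot and the scene stay as the last step left them, time stands still between calls to the robot, and variables do not carry over. Pictures are saved under pics/ and viewed, at most 10 in all, crops included, and the job is handed in when it is done.

Besides the shell and the picture viewer there is one more tool, called after "Request:" in YAML: its name, and indented under it one key for each argument. arm_command: Moves the arm, as the interface text tells. Its arguments: {"type":"object","properties":{"commands":{"type":"array","items":{"type":"object","properties":{"linear":{"type":"array","items":{"type":"number"}},"twist":{"type":"array","items":{"type":"number"}},"gripper":{"type":"number"}}}}},"required":["commands"]}

```bash
mkdir -p pics; cat > h.py <<'E'
import numpy as np, cv2
from plant import r
from scipy.spatial.transform import Rotation as R
def cam(c,s):
    if "world_from_camera" in c: return c["world_from_camera"]
    T=np.eye(4);T[:3,:3]=R.from_rotvec(s["ee_rot"]).as_matrix();T[:3,3]=s["eef_pos"]
    return T@c["hand_eye"]
def ray(c,p):
    K=c["K"];d=np.array([(p[0]-K[0,2])/K[0,0],(p[1]-K[1,2])/K[1,1]]);u=d.copy()
    for _ in range(20): u=d/(1+c["k1"]*(u@u))
    return np.array([u[0],u[1],1])
def at_z(c,T,p,z):
    v=T[:3,:3]@ray(c,p); return T[:3,3]+v*(z-T[2,3])/v[2]
def by_depth(c,T,p):
    i,j=int(round(p[1])),int(round(p[0])); q=c["depth"][max(i-2,0):i+3,max(j-2,0):j+3]; q=q[q>0]
    return T[:3,:3]@ray(c,p)*np.median(q)+T[:3,3] if q.size else np.full(3,np.nan)
E
python3 - <<'E'
from h import *
np.set_printoptions(precision=4,suppress=True)
s=r.sense();print(s)
for n in ["scene","side","wrist"]:
    s=r.sense();c=r.capture(n);T=cam(c,s);cv2.imwrite(f"pics/{n}.png",c["frame"]);print(n,T[:3,3])
    for k,z in dict(rocker_high_end=.059,square_key_top=.044,bar_key_top=.044,round_key_top=.044,power_box=0,keypad=0,vial=0,weight=.034,stopper=0).items():
        for m in r.mark_of(n,k)[:3]:
            p=m["position"];print(k,round(m["conf"],2),np.round(p),at_z(c,T,p,z),by_depth(c,T,p))
E
```

```text
{'time': 0.0, 'qpos': array([-0.1396,  0.314 ,  0.045 ,  1.3036, -0.    ,  1.4312]), 'qvel': array([-0.0004, -0.0006,  0.0001,  0.0001, -0.0006, -0.0006]), 'tau': array([ -0.0029, -48.0629,  29.8531,   0.0195,  -0.0004,  -0.    ]), 'eef_pos': array([0.5745, 0.0001, 0.2524]), 'ee_rot': array([-2.2204, -2.2204,  0.0018]), 'contact_force': array([ 0.413 , -0.2965,  0.1779]), 'moment': array([-0.0051,  0.0227,  0.0198]), 'gripper_force': 0.0, 'width': 0.08543862525515557}
scene [ 1.3731 -0.0347  0.6602]
rocker_high_end 0.89 [216. 286.] [ 0.5782 -0.1833  0.059 ] [ 0.5807 -0.1829  0.0609]
rocker_high_end 0.15 [324. 289.] [0.6016 0.0073 0.059 ] [0.55   0.0102 0.0188]
square_key_top 0.53 [418. 265.] [0.5217 0.1908 0.044 ] [0.5214 0.1908 0.0438]
square_key_top 0.52 [413. 192.] [0.2327 0.2394 0.044 ] [0.2316 0.2396 0.0434]
square_key_top 0.41 [163. 206.] [ 0.247  -0.3374  0.044 ] [ 0.2494 -0.3367  0.0453]
bar_key_top 0.94 [395. 250.] [0.4693 0.1573 0.044 ] [0.4677 0.1577 0.0429]
bar_key_top 0.87 [138. 217.] [ 0.2956 -0.3818  0.044 ] [ 0.2941 -0.3822  0.0432]
bar_key_top 0.72 [418. 263.] [0.515
[... 2200 characters left out ...]
5752 0.0833 0.3735]
rocker_high_end 0.94 [312. 375.] [ 0.5702 -0.1811  0.059 ] [ 0.5702 -0.1825  0.0573]
bar_key_top 0.8 [181.  24.] [0.4637 0.1534 0.044 ] [0.4635 0.1535 0.0435]
round_key_top 0.59 [226.  88.] [0.4987 0.1022 0.044 ] [0.4987 0.1023 0.0439]
round_key_top 0.5 [136. 462.] [ 0.344  -0.3378  0.044 ] [ 0.3437 -0.3384  0.0435]
power_box 0.69 [301. 346.] [ 0.5567 -0.1865 -0.    ] [ 0.5589 -0.1548  0.044 ]
keypad 0.82 [252.  46.] [0.5147 0.1422 0.    ] [0.5202 0.1369 0.034 ]
keypad 0.38 [180.  23.] [0.4484 0.1632 0.    ] [0.4632 0.1538 0.0437]
vial 0.77 [278. 182.] [0.536  0.0134 0.    ] [0.5421 0.0242 0.0575]
weight 0.67 [225. 375.] [ 0.4708 -0.2023  0.034 ] [ 0.461  -0.2291  0.0022]
```

View pics/scene.png

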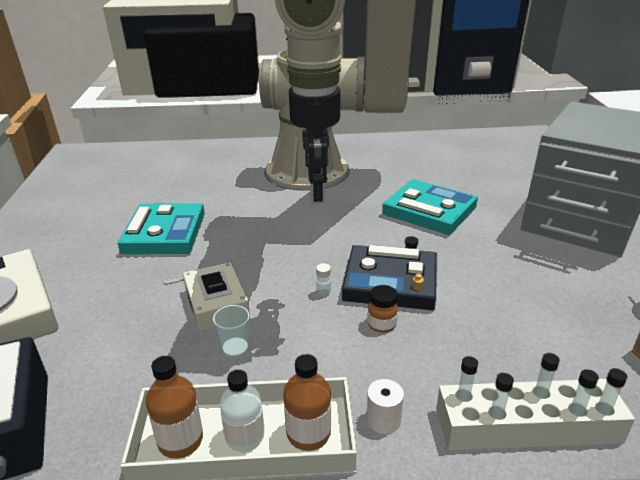

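View pics/wrist.png

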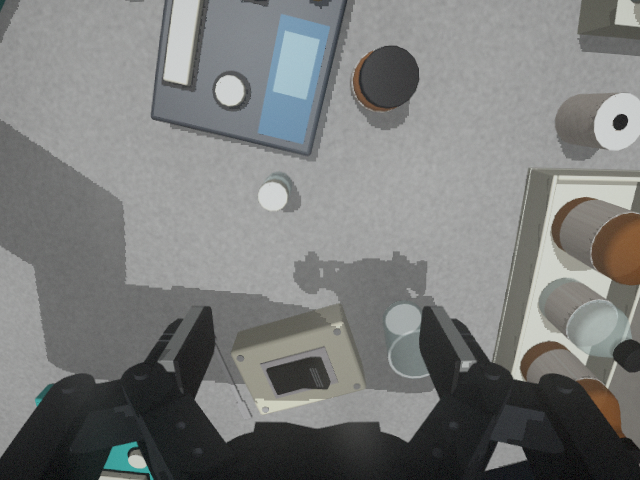

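The scene shows the dark keypad right of centre at about (390,275), the power box at about (217,290), the vial between them at (323,280), and turquoise decoys at (162,228) and (430,205). The wrist view has the rocker's ribbed end at about (315,375). The keypad is cut off at the top, so I'll shift towards it and close the gripper.

Request:
arm_command:
  commands:
    - {"linear": [20,0,0],"gripper": 1}
    - {"linear": [40,0,0],"gripper": 1}
    - {"linear": [60,0,0],"gripper": 1}
    - {"linear": [60,0,0],"gripper": 1}
    - {"linear": [60,0,0],"gripper": 1}
    - {"linear": [60,0,0],"gripper": 1}
    - {"linear": [60,0,0],"gripper": 1}
    - {"linear": [60,0,0],"gripper": 1}

```text
invalid input
```

```bash
cat > m.py <<'E'
from h import *
np.set_printoptions(precision=4,suppress=True)
def rect(c,T,mask,z0,z1):
    ys,xs=np.nonzero(mask&(c["depth"]>0)); P=np.array([T[:3,:3]@ray(c,(x,y))*c["depth"][y,x]+T[:3,3] for x,y in zip(xs,ys)])
    P=P[(P[:,2]>z0)&(P[:,2]<z1)]
    (cx,cy),wh,a=cv2.minAreaRect((P[:,:2]*1000).astype(np.float32)); return len(P),(cx,cy),wh,a,np.median(P[:,2])
def look(n,ks):
    s=r.sense();c=r.capture(n);T=cam(c,s)
    for k,z in ks.items():
        for m in r.mark_of(n,k)[:3]:
            p=m["position"];print(n,k,round(m["conf"],2),np.round(p),at_z(c,T,p,z),by_depth(c,T,p))
    return c,T
E
python3 - <<'E'
from m import *
c,T=look("wrist",dict(rocker_high_end=.059,square_key_top=.044,bar_key_top=.044,round_key_top=.044,power_box=0,keypad=0,vial=0,weight=.034))
cv2.imwrite("pics/w2.png",c["frame"])
for k,z0,z1 in [("power_box",.038,.065),("keypad",.025,.05),("rocker",.04,.07),("bar_key",.039,.05),("square_key",.039,.05),("round_key",.039,.05)]:
    for g in r.regions_of("wrist",k)[:3]:
        try: print(k,round(g["conf"],2),np.round(g["position"]),rect(c,T,g["pixels"],z0,z1))
        except Exception as e: print(k,e)
print(r.sense()["eef_pos"],r.sense()["width"])
E
```

```text
wrist rocker_high_end 0.56 [317. 378.] [ 0.576  -0.1846  0.059 ] [ 0.576  -0.1844  0.0592]
wrist bar_key_top 0.82 [184.  21.] [0.4664 0.1554 0.044 ] [0.4662 0.1556 0.0434]
wrist round_key_top 0.64 [135. 462.] [ 0.3417 -0.339   0.044 ] [ 0.3412 -0.3399  0.0433]
wrist round_key_top 0.6 [231.  90.] [0.5022 0.1005 0.044 ] [0.5021 0.1006 0.0436]
wrist power_box 0.64 [301. 351.] [ 0.5568 -0.1939  0.    ] [ 0.559  -0.1612  0.044 ]
wrist keypad 0.67 [255.  45.] [0.5172 0.1433 0.    ] [0.5225 0.1378 0.0341]
wrist keypad 0.65 [227. 370.] [ 0.4634 -0.2235  0.    ] [ 0.464  -0.2219  0.0019]
wrist vial 0.64 [281. 185.] [0.5383 0.0104 0.    ] [0.5442 0.022  0.0591]
power_box 0.28 [183.  42.] (2308, (462.4988708496094, 141.06370544433594), (69.13081359863281, 22.8878116607666), 76.56045532226562, np.float64(0.043398582888414416))
keypad 0.92 [125. 465.] (1461, (296.42388916015625, -312.33551025390625), (85.3829345703125, 178.61631774902344), 27.014408111572266, np.float64(0.03477471476214161))
keypad 0.8 [250.  67.] (23963, (511.87396240234375, 124.58943176269531), (132.9971160888672, 150.188995361
[... 847 characters left out ...]
45654296875), (63.153106689453125, 7.402044296264648), 0.19220595061779022, np.float64(0.04190232479016942))
square_key 0.56 [230.  90.] (719, (500.5597839355469, 100.29539489746094), (24.283050537109375, 24.95286750793457), 17.41098976135254, np.float64(0.04341745233656752))
round_key 0.58 [229.  90.] (725, (501.0399169921875, 100.68888854980469), (23.93855857849121, 25.328081130981445), 31.299909591674805, np.float64(0.04341745233656752))
round_key 0.47 [137. 462.] (219, (343.94647216796875, -336.6893005371094), (23.483280181884766, 23.13755226135254), 77.9159927368164, np.float64(0.043385409624271454))
[ 0.575  -0.      0.2533] 0.08540680353771897
  return _methods._mean(a, axis=axis, dtype=dtype,
  ret = ret.dtype.type(ret / rcount)
```

View pics/w2.png

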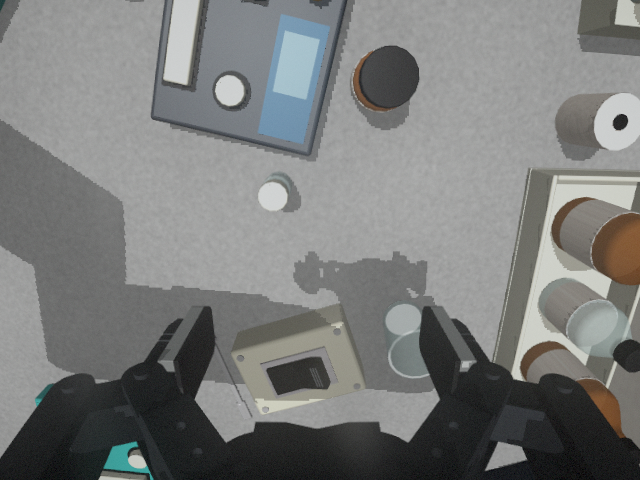

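Nothing moved; the call was probably refused because "twist" was missing. The power box fits 130 x 94.8 mm, centred at (0.556,-0.1885) with yaw 18.2°. The keypad is at (0.516,0.143) with yaw -13.5°. That puts the rocker at (0.575,-0.182), the square key at (0.522,0.188) and the bar at (0.466,0.155).

Request:
arm_command:
  commands:
    - {"linear": [-30,0,0],"twist": [0,0,0],"gripper": 1}
    - {"linear": [-65,0,0],"twist": [0,0,0],"gripper": 1}
    - {"linear": [-100,0,0],"twist": [0,0,0],"gripper": 1}
    - {"linear": [-135,0,20],"twist": [0,0,0],"gripper": 1}
    - {"linear": [-165,0,50],"twist": [0,0,0],"gripper": 1}
    - {"linear": [-182,1,80],"twist": [0,0,0],"gripper": 1}
    - {"linear": [-182,1,110],"twist": [0,0,0],"gripper": 1}
    - {"linear": [-182,1,130],"twist": [0,0,0],"gripper": 1}
    - {"linear": [-182,1,140],"twist": [0,0,0],"gripper": 1}
    - {"linear": [-182,1,140],"twist": [0,0,0],"gripper": 1}
    - {"linear": [-182,1,140],"twist": [0,0,0],"gripper": 1}
    - {"linear": [-182,1,140],"twist": [0,0,0],"gripper": 1}

```text
time: 3.25
eef_pos: [0.5772, -0.1822, 0.1151]
ee_rot: [2.219, 2.22, 0.002]
contact_force: [0.5, 0.0, 0.3]
width: -0.0001
gripper_force: 0.0
```

```bash
python3 - <<'E'
from m import *
c,T=look("wrist",dict(rocker_high_end=.059))
cv2.imwrite("pics/w3.png",c["frame"])
c=r.capture("side");cv2.imwrite("pics/s3.png",cv2.resize(c["frame"][180:380,260:500],None,fx=2.5,fy=2.5))
s=r.sense();print(s)
E
```

```text
wrist rocker_high_end 0.78 [310. 278.] [ 0.5739 -0.1833  0.059 ] [ 0.5739 -0.1837  0.0581]
{'time': 3.4, 'qpos': array([-0.4383,  0.4406, -0.1137,  1.0131,  0.    ,  1.1319]), 'qvel': array([-0.0007,  0.0031, -0.0079, -0.0021,  0.0001, -0.0019]), 'tau': array([ -0.0411, -52.4238,  27.4526,  -0.0144,  -0.0019,   0.    ]), 'eef_pos': array([ 0.5772, -0.1822,  0.1152]), 'ee_rot': array([2.2186, 2.2198, 0.0018]), 'contact_force': array([-0.0879,  0.9138,  0.5728]), 'moment': array([-0.0057,  0.0282,  0.0117]), 'gripper_force': 0.0, 'width': 2.248918816568354e-05}
```

View pics/w3.png

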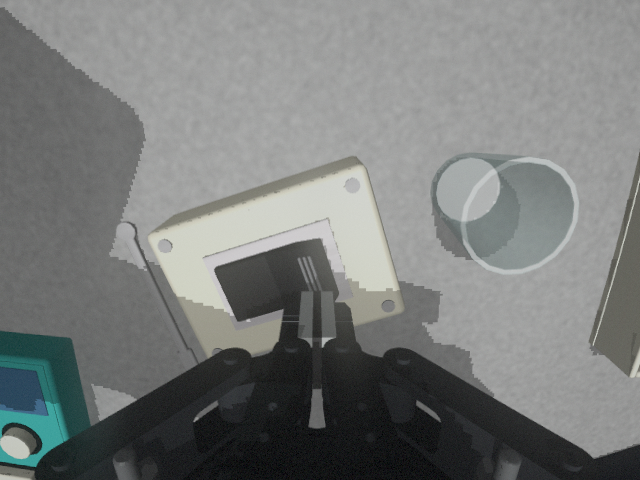

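View pics/s3.png

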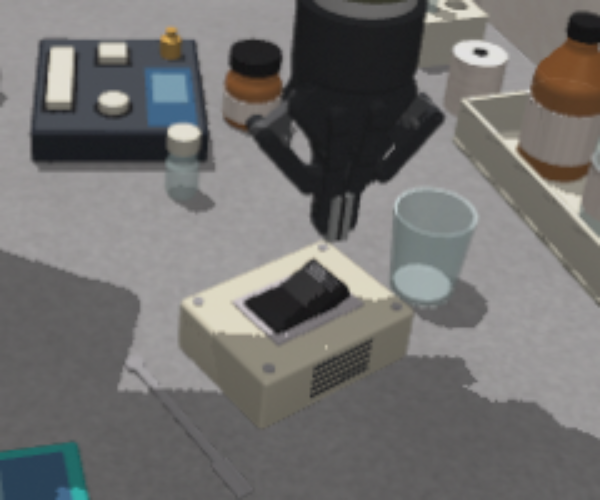

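Shut fingertips are about 12 mm thick and sit over the ribbed end, with the beaker and spatula clear. Pressing.

Request:
arm_command:
  commands:
    - {"linear": [0,0,15],"twist": [0,0,0],"gripper": 1}
    - {"linear": [0,0,28],"twist": [0,0,0],"gripper": 1}
    - {"linear": [0,0,33],"twist": [0,0,0],"gripper": 1}
    - {"linear": [0,0,36],"twist": [0,0,0],"gripper": 1}
    - {"linear": [0,0,38],"twist": [0,0,0],"gripper": 1}
    - {"linear": [0,0,40],"twist": [0,0,0],"gripper": 1}
    - {"linear": [0,0,42],"twist": [0,0,0],"gripper": 1}
    - {"linear": [0,0,42],"twist": [0,0,0],"gripper": 1}
    - {"linear": [0,0,42],"twist": [0,0,0],"gripper": 1}

```text
time: 4.15
eef_pos: [0.5763, -0.1822, 0.0717]
ee_rot: [2.221, 2.221, 0.0]
contact_force: [1.4, 0.1, 1.9]
width: 0.0
gripper_force: 1.1
```

Request:
arm_command:
  commands:
    - {"linear": [0,0,1],"twist": [0,0,0],"gripper": 1}
    - {"linear": [0,0,2],"twist": [0,0,0],"gripper": 1}
    - {"linear": [0,0,2],"twist": [0,0,0],"gripper": 1}
    - {"linear": [0,0,2],"twist": [0,0,0],"gripper": 1}

```text
time: 4.48
eef_pos: [0.5764, -0.1823, 0.0714]
ee_rot: [2.22, 2.22, 0.001]
contact_force: [-2.4, 1.2, 12.6]
width: -0.0001
gripper_force: 6.6
```

Request:
arm_command:
  commands:
    - {"linear": [0,0,1],"twist": [0,0,0],"gripper": 1}
    - {"linear": [0,0,1],"twist": [0,0,0],"gripper": 1}
    - {"linear": [0,0,1],"twist": [0,0,0],"gripper": 1}

```text
time: 4.73
eef_pos: [0.5765, -0.1823, 0.0714]
ee_rot: [2.22, 2.22, 0.001]
contact_force: [-3.8, 2.6, 18.7]
width: 0.0
gripper_force: 9.4
```

Request:
arm_command:
  commands:
    - {"linear": [0,0,-8],"twist": [0,0,0],"gripper": 1}
    - {"linear": [0,0,-35],"twist": [0,0,0],"gripper": 1}
    - {"linear": [0,0,-70],"twist": [0,0,0],"gripper": 1}
    - {"linear": [0,0,-100],"twist": [0,0,0],"gripper": 1}
    - {"linear": [40,-5,-120],"twist": [0,0,0],"gripper": 1}
    - {"linear": [80,-10,-130],"twist": [0,0,0],"gripper": 1}
    - {"linear": [115,-15,-130],"twist": [0,0,0],"gripper": 1}
    - {"linear": [150,-25,-130],"twist": [0,0,0],"gripper": 1}
    - {"linear": [180,-30,-130],"twist": [0,0,0],"gripper": 1}
    - {"linear": [200,-40,-130],"twist": [0,0,0],"gripper": 1}
    - {"linear": [200,-40,-130],"twist": [0,0,0],"gripper": 1}
    - {"linear": [200,-40,-130],"twist": [0,0,0],"gripper": 1}

```text
time: 5.73
eef_pos: [0.535, 0.019, 0.1981]
ee_rot: [-2.218, -2.224, 0.002]
contact_force: [0.0, -0.4, -0.7]
width: 0.0001
gripper_force: 0.0
```

```bash
python3 - <<'E'
from m import *
c,T=look("wrist",dict(square_key_top=.044,bar_key_top=.044,round_key_top=.044,keypad=0,weight=.034,rocker_high_end=.049))
cv2.imwrite("pics/w4.png",c["frame"])
for k,z0,z1 in [("keypad",.025,.05),("bar_key",.039,.05),("square_key",.039,.05),("round_key",.039,.05)]:
    for g in r.regions_of("wrist",k)[:2]: print(k,round(g["conf"],2),np.round(g["position"]),rect(c,T,g["pixels"],z0,z1))
c,T=look("side",dict(rocker_high_end=.049)) 
cv2.imwrite("pics/s4.png",cv2.resize(c["frame"][180:380,260:500],None,fx=2.5,fy=2.5))
# heights along rocker axis
for d in (-24,-18,0,18,24):
    p=np.array([.5564+.00095*d,-.1885+.000312*d,.05]);q=np.linalg.inv(T)@np.r_[p,1];u=q[:2]/q[2];u=u*(1+c["k1"]*(u@u));u=(c["K"]@np.r_[u,1])[:2];print(d,by_depth(c,T,u))
s=r.sense();print(s["eef_pos"],s["contact_force"],s["time"])
E
```

```text
wrist square_key_top 0.49 [336. 393.] [ 0.5544 -0.1494  0.044 ] [0.5403 0.0358 0.2457]
wrist bar_key_top 0.83 [216.  30.] [0.4656 0.1556 0.044 ] [0.4655 0.1557 0.0437]
wrist round_key_top 0.73 [268. 110.] [0.5    0.1029 0.044 ] [0.4999 0.1029 0.0434]
wrist keypad 0.83 [295.  59.] [0.5172 0.1422 0.    ] [0.5191 0.1379 0.034 ]
keypad 0.83 [292.  82.] (34339, (512.2914428710938, 127.6980209350586), (138.35006713867188, 151.20826721191406), 76.69989776611328, np.float64(0.03442994606647726))
keypad 0.78 [ 56. 438.] (125, (228.35577392578125, -252.39373779296875), (22.378786087036133, 9.906301498413086), 28.795286178588867, np.float64(0.031329688947732415))
bar_key 0.74 [217.  50.] (3391, (462.6390380859375, 142.298095703125), (71.74087524414062, 22.801815032958984), 76.51513671875, np.float64(0.04349679588756045))
square_key 0.58 [304.   3.] (50, (524.8460083007812, 173.75938415527344), (2.254913568496704, 12.961453437805176), 87.25250244140625, np.float64(0.04200599957265358))
round_key 0.75 [270. 113.] (987, (500.897705078125, 100.83280181884766), (25.04305648803711, 24.582746505737305), 68.81632232666016, np.float64(0.04343648179760279))
side rocker_high_end 0.71 [389. 294.] [ 0.5777 -0.1828  0.049 ] [ 0.5784 -0.1814  0.0478]
-24 [ 0.5307 -0.2024  0.056 ]
-18 [ 0.5352 -0.2029  0.0583]
0 [ 0.5579 -0.1854  0.0471]
18 [ 0.5748 -0.1804  0.0477]
24 [ 0.5798 -0.1798  0.0489]
[0.5361 0.0178 0.1983] [ 0.5885 -0.3206 -0.0783] 6.3833
```

View pics/s4.png

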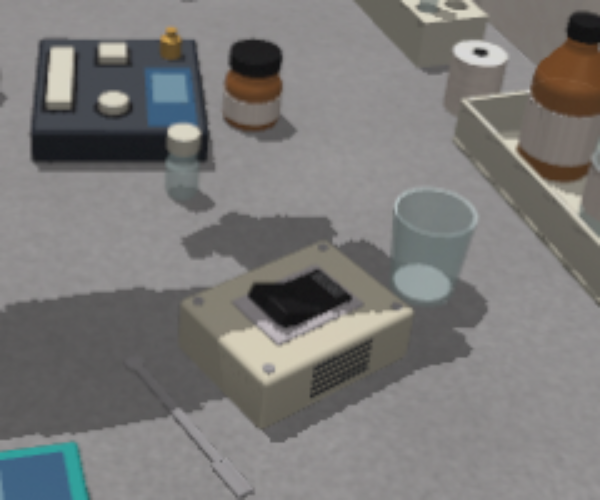

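View pics/w4.png

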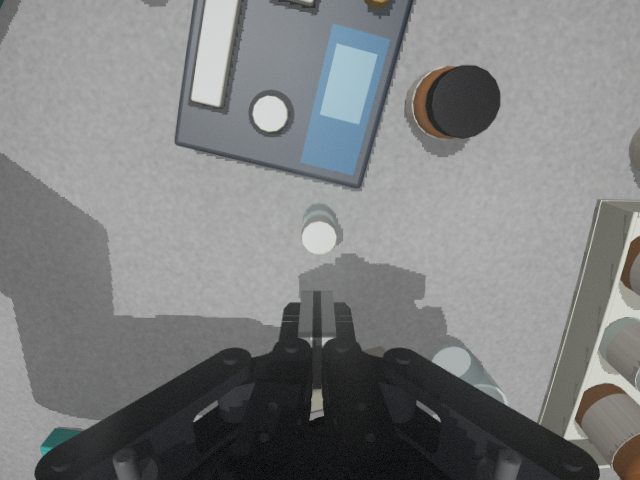

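The side view shows the rocker's far end down, with the near end raised to about 58 mm. The keypad, vial and beaker are undisturbed. The square key at (0.522,0.188) is next.

Request:
arm_command:
  commands:
    - {"linear": [30,-3,0],"twist": [0,0,0],"gripper": 1}
    - {"linear": [65,-6,0],"twist": [0,0,0],"gripper": 1}
    - {"linear": [100,-9,0],"twist": [0,0,0],"gripper": 1}
    - {"linear": [135,-12,15],"twist": [0,0,0],"gripper": 1}
    - {"linear": [160,-14,40],"twist": [0,0,0],"gripper": 1}
    - {"linear": [170,-14,70],"twist": [0,0,0],"gripper": 1}
    - {"linear": [170,-14,95],"twist": [0,0,0],"gripper": 1}
    - {"linear": [170,-14,110],"twist": [0,0,0],"gripper": 1}
    - {"linear": [170,-14,115],"twist": [0,0,0],"gripper": 1}
    - {"linear": [170,-14,115],"twist": [0,0,0],"gripper": 1}
    - {"linear": [170,-14,115],"twist": [0,0,0],"gripper": 1}
    - {"linear": [170,-14,115],"twist": [0,0,0],"gripper": 1}

```text
time: 7.38
eef_pos: [0.5232, 0.188, 0.0848]
ee_rot: [2.221, 2.22, 0.003]
contact_force: [0.3, 0.4, 0.8]
width: 0.0001
gripper_force: 0.0
```

```bash
python3 - <<'E'
from m import *
for n in ("scene","side"):
    c,T=look(n,dict(square_key_top=.044,weight=.034)); 
    if n=="side":cv2.imwrite("pics/s5.png",cv2.resize(c["frame"][130:290,200:400],None,fx=3,fy=3))
print(r.sense()["eef_pos"])
E
```

```text
scene square_key_top 0.58 [165. 207.] [ 0.2521 -0.3325  0.044 ] [ 0.2528 -0.3323  0.0444]
scene square_key_top 0.55 [420. 263.] [0.5169 0.1969 0.044 ] [0.5155 0.1973 0.043 ]
scene weight 0.45 [417. 285.] [0.5706 0.1809 0.034 ] [0.5839 0.1773 0.0444]
side square_key_top 0.59 [304. 201.] [0.5175 0.178  0.044 ] [0.5181 0.1801 0.0428]
side square_key_top 0.58 [201. 406.] [ 0.2554 -0.3299  0.044 ] [ 0.2554 -0.3296  0.0436]
side square_key_top 0.45 [173. 200.] [0.2267 0.2476 0.044 ] [0.2258 0.2612 0.0369]
side weight 0.72 [306. 226.] [0.4995 0.083  0.034 ] [0.4999 0.0843 0.0332]
side weight 0.41 [326. 202.] [0.5714 0.1798 0.034 ] [0.5693 0.1731 0.0378]
[0.5225 0.1879 0.084 ]
```

View pics/s5.png

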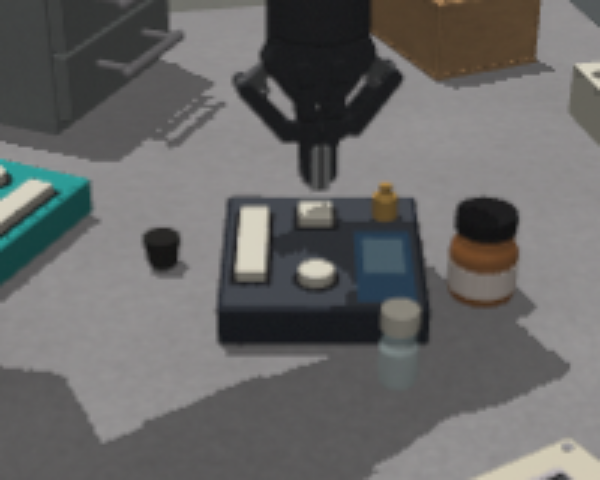

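The side view has the fingertip at about (320,185), right above the square key at (315,212) and clear of the weight at (385,200).

Request:
arm_command:
  commands:
    - {"linear": [0,0,10],"twist": [0,0,0],"gripper": 1}
    - {"linear": [0,0,16],"twist": [0,0,0],"gripper": 1}
    - {"linear": [0,0,18],"twist": [0,0,0],"gripper": 1}
    - {"linear": [0,0,20],"twist": [0,0,0],"gripper": 1}
    - {"linear": [0,0,22],"twist": [0,0,0],"gripper": 1}
    - {"linear": [0,0,24],"twist": [0,0,0],"gripper": 1}
    - {"linear": [0,0,24],"twist": [0,0,0],"gripper": 1}
    - {"linear": [0,0,24],"twist": [0,0,0],"gripper": 1}

```text
time: 8.35
eef_pos: [0.5217, 0.1879, 0.06]
ee_rot: [2.221, 2.221, -0.001]
contact_force: [-3.1, -1.4, 8.6]
width: -0.0
gripper_force: 4.1
```

Request:
arm_command:
  commands:
    - {"linear": [0,0,1],"twist": [0,0,0],"gripper": 1}
    - {"linear": [0,0,1],"twist": [0,0,0],"gripper": 1}
    - {"linear": [0,0,1],"twist": [0,0,0],"gripper": 1}

```text
time: 8.6
eef_pos: [0.5217, 0.1879, 0.0599]
ee_rot: [2.221, 2.221, 0.0]
contact_force: [-4.7, -2.0, 15.4]
width: 0.0
gripper_force: 7.4
```

The force is climbing with no further travel and the tip is at 38 mm, so the key is fully down. I'll lift and move over the bar.

Request:
arm_command:
  commands:
    - {"linear": [0,0,-8],"twist": [0,0,0],"gripper": 1}
    - {"linear": [0,0,-30],"twist": [0,0,0],"gripper": 1}
    - {"linear": [-5,-8,-42],"twist": [0,0,0],"gripper": 1}
    - {"linear": [-20,-32,-42],"twist": [0,0,0],"gripper": 1}
    - {"linear": [-33,-56,-42],"twist": [0,0,0],"gripper": 1}
    - {"linear": [-33,-56,-35],"twist": [0,0,0],"gripper": 1}
    - {"linear": [-33,-56,-28],"twist": [0,0,0],"gripper": 1}
    - {"linear": [-33,-56,-28],"twist": [0,0,0],"gripper": 1}
    - {"linear": [-33,-56,-28],"twist": [0,0,0],"gripper": 1}

```text
time: 9.35
eef_pos: [0.4668, 0.1552, 0.0859]
ee_rot: [-2.221, -2.222, -0.0]
contact_force: [0.4, 0.2, -0.3]
width: 0.0002
gripper_force: 0.0
```

```bash
python3 - <<'E'
from m import *
for n in ("scene","side"):
    c,T=look(n,dict(square_key_top=.038,bar_key_top=.044,round_key_top=.044)); 
    if n=="side":cv2.imwrite("pics/s6.png",cv2.resize(c["frame"][130:290,200:400],None,fx=3,fy=3))
    for p in ([.522,.188,.038],[.501,.1005,.044]):
        q=np.linalg.inv(T)@np.r_[p,1];u=q[:2]/q[2];u=u*(1+c["k1"]*(u@u));u=(c["K"]@np.r_[u,1])[:2];print(p,by_depth(c,T,u))
print(r.sense()["eef_pos"])
E
```

```text
scene square_key_top 0.69 [420. 267.] [0.5193 0.1971 0.038 ] [0.5196 0.197  0.0382]
scene square_key_top 0.68 [167. 207.] [ 0.2444 -0.3296  0.038 ] [ 0.2549 -0.3269  0.0438]
scene square_key_top 0.44 [409. 194.] [0.2295 0.2311 0.038 ] [0.2366 0.2295 0.0418]
scene bar_key_top 0.92 [393. 248.] [0.4608 0.1542 0.044 ] [0.4606 0.1542 0.0439]
scene bar_key_top 0.56 [416. 204.] [0.2909 0.2342 0.044 ] [0.2874 0.2351 0.042 ]
scene bar_key_top 0.3 [388. 321.] [0.676  0.1094 0.044 ] [0.6568 0.1134 0.0271]
scene round_key_top 0.65 [450. 197.] [0.2653 0.3176 0.044 ] [0.246  0.3237 0.0332]
scene round_key_top 0.52 [157. 228.] [ 0.3437 -0.333   0.044 ] [ 0.343  -0.3332  0.0436]
scene round_key_top 0.49 [370. 259.] [0.4953 0.1042 0.044 ] [0.4946 0.1043 0.0436]
[0.522, 0.188, 0.038] [0.5224 0.1879 0.0383]
[0.501, 0.1005, 0.044] [0.501  0.1005 0.044 ]
side square_key_top 0.67 [202. 407.] [ 0.2555 -0.3271  0.038 ] [ 0.2559 -0.3312  0.0433]
side square_key_top 0.48 [172. 203.] [0.2234 0.2474 0.038 ] [0.224  0.2382 0.0429]
side square_key_top 0.38 [305. 200.] [0.5242 0.1922 0.038 ] [0.5247 0.1944 0.0368]
side bar_key_top 0.86 [201. 196.] [0.2909 0.2531 0.044 ] [0.2908 0.2581 0.0414]
side bar_key_top 0.59 [332. 256.] [ 0.5179 -0.049   0.044 ] [ 0.5331 -0.0031  0.0096]
side bar_key_top 0.58 [282. 206.] [0.4642 0.1669 0.044 ] [0.4647 0.1696 0.0425]
side round_key_top 0.88 [268. 397.] [ 0.3418 -0.3367  0.044 ] [ 0.3419 -0.3359  0.0429]
side round_key_top 0.58 [195. 183.] [0.28   0.3247 0.044 ] [0.2798 0.3483 0.0326]
side round_key_top 0.51 [306. 217.] [0.5045 0.104  0.044 ] [0.5057 0.1089 0.041 ]
[0.522, 0.188, 0.038] [0.5227 0.1908 0.0364]
[0.501, 0.1005, 0.044] [0.5021 0.105  0.0412]
[0.4663 0.1551 0.0864]
```

View pics/s6.png

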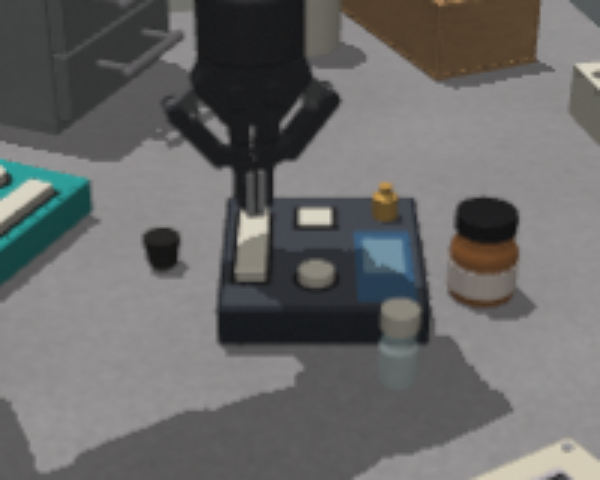

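The square key now sits low at 38.3 mm and the round key is still up at 44 mm. The fingertip is above the bar. Press and hold.

Request:
arm_command:
  commands:
    - {"linear": [0,0,10],"twist": [0,0,0],"gripper": 1}
    - {"linear": [0,0,18],"twist": [0,0,0],"gripper": 1}
    - {"linear": [0,0,21],"twist": [0,0,0],"gripper": 1}
    - {"linear": [0,0,24],"twist": [0,0,0],"gripper": 1}
    - {"linear": [0,0,26],"twist": [0,0,0],"gripper": 1}
    - {"linear": [0,0,28],"twist": [0,0,0],"gripper": 1}
    - {"linear": [0,0,28],"twist": [0,0,0],"gripper": 1}
    - {"linear": [0,0,28],"twist": [0,0,0],"gripper": 1}

```text
time: 10.42
eef_pos: [0.4655, 0.1549, 0.0598]
ee_rot: [2.221, 2.222, -0.001]
contact_force: [-5.2, -0.9, 17.3]
width: -0.0003
gripper_force: 8.4
```

Request:
arm_command:
  commands:
    - {"linear": [0,0,1],"twist": [0,0,0],"gripper": 1}
    - {"linear": [0,0,1],"twist": [0,0,0],"gripper": 1}
    - {"linear": [0,0,1],"twist": [0,0,0],"gripper": 1}
    - {"linear": [0,0,1],"twist": [0,0,0],"gripper": 1}
    - {"linear": [0,0,1],"twist": [0,0,0],"gripper": 1}
    - {"linear": [0,0,1],"twist": [0,0,0],"gripper": 1}
    - {"linear": [0,0,1],"twist": [0,0,0],"gripper": 1}
    - {"linear": [0,0,1],"twist": [0,0,0],"gripper": 1}
    - {"linear": [0,0,1],"twist": [0,0,0],"gripper": 1}
    - {"linear": [0,0,1],"twist": [0,0,0],"gripper": 1}
    - {"linear": [0,0,1],"twist": [0,0,0],"gripper": 1}
    - {"linear": [0,0,1],"twist": [0,0,0],"gripper": 1}

```text
time: 11.42
eef_pos: [0.4655, 0.1549, 0.0596]
ee_rot: [2.221, 2.221, 0.0]
contact_force: [-8.0, -1.8, 24.1]
width: -0.0001
gripper_force: 12.1
```

Request:
arm_command:
  commands:
    - {"linear": [0,0,0],"twist": [0,0,0],"gripper": 1}
    - {"linear": [0,0,0],"twist": [0,0,0],"gripper": 1}
    - {"linear": [0,0,-4],"twist": [0,0,0],"gripper": 1}
    - {"linear": [0,0,-10],"twist": [0,0,0],"gripper": 1}
    - {"linear": [0,0,-30],"twist": [0,0,0],"gripper": 1}
    - {"linear": [0,0,-65],"twist": [0,0,0],"gripper": 1}
    - {"linear": [0,0,-100],"twist": [0,0,0],"gripper": 1}
    - {"linear": [0,0,-125],"twist": [0,0,0],"gripper": 1}
    - {"linear": [0,0,-125],"twist": [0,0,0],"gripper": 1}
    - {"linear": [0,0,-125],"twist": [0,0,0],"gripper": 1}

```text
time: 12.25
eef_pos: [0.4674, 0.1552, 0.1839]
ee_rot: [2.22, 2.22, 0.005]
contact_force: [-0.9, -0.6, -1.1]
width: -0.0
gripper_force: 0.0
```

```bash
python3 - <<'E'
from m import *
for n in ("scene","side"):
    c=r.capture(n);T=cam(c,None)
    cv2.imwrite("pics/end_%s.png"%n,cv2.resize(c["frame"][130:340,150:460],None,fx=2.5,fy=2.5))
    for k,p in dict(sq=[.522,.188,.038],rnd=[.501,.1005,.044],bar=[.4656,.1552,.044],rock=[.5735,-.183,.049]).items():
        q=np.linalg.inv(T)@np.r_[p,1];u=q[:2]/q[2];u=u*(1+c["k1"]*(u@u));u=(c["K"]@np.r_[u,1])[:2];print(n,k,by_depth(c,T,u))
print(r.sense()["eef_pos"],r.sense()["time"])
E
```

```text
scene sq [0.5225 0.1879 0.0384]
scene rnd [0.5008 0.1005 0.0439]
scene bar [0.4647 0.1554 0.0434]
scene rock [ 0.5755 -0.1826  0.0505]
side sq [0.5226 0.1904 0.0366]
side rnd [0.502  0.1045 0.0416]
side bar [0.4664 0.1593 0.0416]
side rock [ 0.5743 -0.1815  0.0476]
[0.4655 0.1549 0.1814] 12.35
```

View pics/end_side.png

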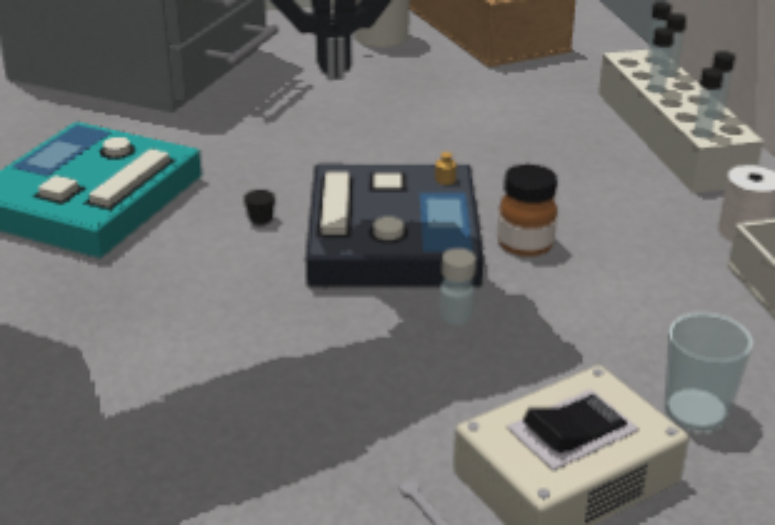

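The final view shows the rocker on at (575,425), the square key down at (388,181), the bar up again at (336,203) and the round key up at (388,228). The bystanders are all in place.

```bash
python3 -c "
from plant import r
print(r.hand_in())"
```

```text
the job is handed in; nothing more can be done
None
```

The job is handed in at about 12.4 s of the 51 s: rocker on, square key latched down, bar key held down over a second and released, round key never pressed, and the last camera check showed nothing else moved.

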